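Set the rotary table to its zero line and lock it

TASK

Set the small rotary table by fingertip: push the lug on its turntable round until the turntable's index line lines up with the zero line of the scale ring (the one broad line across the ring's full width), and only then press the round lock plunger at the table's left side fully down. Pinch, grip or lift nothing: push the lug on one side at a time, let the setting ring ride along on the turntable, and leave the other loose things where they are.

Things in the scene. Friction and masses are not known exactly. Their poses are not given: they have to be found in the camera images.
- zero_line (a point): Inner end of the zero line of the fixed bare-metal scale ring (206 mm across), 75.5 mm from the table's axis, 36 mm above the worktop, on the robot's side. The zero line is dark, 4 mm wide, and runs outward from here 26.5 mm across the whole ring; the ring's 35 other lines, every 10 degrees, are thin and 8 or 13 mm long. x axis outward along the line.
- index_mark (a point): Outer end of the turntable's index line, 75.5 mm from the axis, 36 mm above the worktop. The line is dark, radial, 4 mm wide, 33 mm long, and runs inward from here on the turntable's top, opposite to the lug. It turns with the turntable and has to come beside zero_line. x axis outward along the line.
- dial (a joint): Turntable angle, rad, positive counter-clockwise from above; 0: index line along +x of rotary_base. Steel disc 149 mm across, top 40 mm above the worktop. May be turned either way (limits +-6; 70 to 180 degrees by the shorter way). About 2 to 3 N of push on the lug turns it; friction stops it when the push stops.
- lug_center (a point): Centre of the driving lug, an upright dark steel block 28 mm (radial) x 24 mm (circumferential) x 31 mm high, 56 mm from the axis, opposite to the index line. This point is 56 mm above the worktop, the lug's top 71 mm. Push it on one of the two sides that face along the circumference; pressing both at once is pinching. x axis radially inward.
- rotary_base: Grey base of the rotary table, 216 mm across, 30 mm high, fixed. Origin on the turntable's axis at worktop height, z up. At its left (+y of this body) a boss carries the lock plunger, 124 mm from the axis; two low hold-down ears at its right.
- lock_plunger (a joint): How far the lock plunger is pushed down, m: 0 up (start), 0.008 fully down on its stop. It moves straight down, needs about 3 to 6 N, has no spring and stays where it is left.
- plunger_top (a point): Centre of the top face of the lock plunger's round black cap, 32 mm across; 60 mm above the worktop when up, 52 mm when down.
- setting_ring: Loose steel setting ring (workpiece), 52 mm across, 12 mm high, lying near the centre of the turntable. Origin at the centre of its underside. Leave it lying; it rides along as the turntable turns.
- v_block: Loose bystander: hardened V-block, 44 x 36 x 34 mm, on the worktop right of the table. Origin at the centre of its underside.
- gauge_block: Loose bystander: flat steel gauge block, 15 x 30 x 9 mm, on the worktop. Origin at the centre of its underside.
- loupe: Loose bystander: green loupe, 39 mm across, 30 mm high, on the worktop. Origin at the centre of its underside.
- small_ring: Loose bystander: small setting ring, 34 mm across, 12 mm high, on the worktop between robot and table. Origin at the centre of its underside.
Mind the look-alikes: they are no part of the job. What is meant by the setting_ring is not blue, and is the smaller of those in its own colour.

How it is judged:
On the way, in this order (a step that is already met when the one before it is completed fails the run):
1. the index line stands still beside the zero line, with the plunger still up (horizontal distance between index_mark and zero_line below 0.0042 m and velocity of joint dial between -0.05 and 0.05 rad/s and value of joint lock_plunger below 0.003 m), for 0.3 s.
2. the lock plunger is fully down (value of joint lock_plunger above 0.0065 m), for 0.2 s.
At the end, for the whole second after the job is handed in: Index mark within 4.2 mm (3 degrees) of the zero line, turntable at rest, plunger down at least 6.5 of its 8 mm, setting ring lying at rest on the turntable within 20 mm of its axis, the four bystanders within 15 mm of where they stood (horizontal distance between index_mark and zero_line below 0.0042 m and value of joint lock_plunger above 0.0065 m and velocity of joint dial between -0.02 and 0.02 rad/s and horizontal distance between setting_ring and rotary_base below 0.02 m and height (world z) of setting_ring between 0.036 and 0.044 m and linear speed of setting_ring below 0.02 m/s and distance of each of v_block, gauge_block, loupe, small_ring from where it was at the start of the episode below 0.015 m); the robot touches nothing.
It fails at once if the lug is pinched (both halves pressed by the fingers at once) (contact force between the fingers and dial_c2 above 1.5 N and contact force between the fingers and dial_c3 above 1.5 N).
It fails at once if the plunger is pressed while the index line is not at the zero line (value of joint lock_plunger above 0.004 m and horizontal distance between index_mark and zero_line above 0.006 m).
It fails at once if the setting ring is lifted or pushed off the middle of the turntable (height (world z) of setting_ring above 0.048 m or horizontal distance between setting_ring and rotary_base above 0.025 m).
It fails at once if a bystander is moved or lifted (distance of any of v_block, gauge_block, loupe, small_ring from where it was at the start of the episode above 0.02 m).
It also fails if it takes over 64 s, if anything falls off the work surface, if the arm or the gripper's body presses on something with over 40 N, if the wrist force passes 120 N, or if a joint passes its speed limit or range.

ROBOT

A 7-joint arm with a two-finger parallel gripper is mounted at the origin on a cart in front of the work surface, level with it; the furniture and walls round the work are solid. World frame = base frame: x ahead of the robot, y to its left, z up, the work surface at z = 0. Lengths are in m, angles in rad, forces in N, time in s.
With the tool pointing down it reaches from about 0.35 to 0.775 m from the base axis. Payload 3.1 kg.
Tool frame: the origin (TCP) lies between the finger pads; the fingertips stand 11 mm ahead of it and the grasp point (between the pads) lies 8 mm behind it; x points along the fingers, z is the direction in which the jaws open and shut, and the axes are right-handed (so a half turn about x gives the same grasp; the last joint's range is limited). The gripper opens to 85 mm and grips with 20 to 120 N. Pads are 22 mm wide; open, the fingers measure 114 mm over their backs; the gripper's body (76 mm by 85 mm) begins 54 mm behind the grasp point. The pads swing forward as they close: fully open they stand 13 mm farther back than shut.
Start: joints at [-1.192, 0.311, 0.014, 1.512, -0.004, 1.319, -0.027], TCP at [0.225, 0.502, 0.242] pointing down, gripper open.
Joint ranges: [-2.7, 2.7], [-0.3, 1.91], [-1.27, 1.3], [0.12, 2.57], [-1.44, 4.58], [0.2, 2.03], [-3.05, 3.05]. Speed limits (rad/s): [2.79, 2.79, 3.14, 3.14, 3.14, 3.14, 3.14].

INTERFACE

Orientations are given as a unit quaternion [w, x, y, z].
In Python, from station import ctrl, optics gives the robot as it stands.
- The arm moves only by the tool step_arm, never from a script. Its argument "steps" is a list that holds one entry, the list of rows, each a list of 5 numbers: the opening, from 0 (shut) to 1 (fully open), then the shift along the tool's x, y, z in m, then the turn about the tool's x in degrees. A call has 1 to 12 rows; each row is the pose to reach, as a shift and turn from the pose commanded when the call began, along the tool's axes at that moment; what a row does not reach only later rows make up. A row lasts 1/12 s, in which the tool goes at most 41.7 mm and 7.16 degrees, less where a joint would pass 70% of its speed; a pose out of reach is approached as far as the arm can. A call with a gripper value outside its range is refused whole. The fingers move at their own pace and stop on an object; "squeeze" is the grip in N (left out, the last holds). Time passes only in rows, so rows that repeat a pose let the fingers close. It gives the time, the measured TCP pose, the force and the opening at its end, in the units of the state.
- ctrl.read_state(): the state, without advancing time (a new reading comes with each control period).
- optics.grab_frame(name): name is "scene" or "top"; returns (picture, depth): 480x640x3 uint8, red, green, blue; 480x640 float32, m along the optical axis (not along the pixel's ray), 0 where there is no reading.
- optics.camera_info(name): a dict with "K" (3x3 intrinsics, pixels), "k1" (the pictures are not rectified: a ray, as slopes to the right and down, at radius r is drawn at 1 + k1 r^2 times it, then the intrinsics apply), "origin" and "rotation" of the camera in the world. Camera axes: x right, y down, z forward; pixel columns grow to the right and rows downward; lengths in m; the calibration is good to about 2 mm. A picture is of the moment at which its call begins. camera_info takes no time and is no camera call.
- ctrl.sign_off(): hands the job in, once; it reports no verdict.
Trained networks look in the newest picture that a camera, given by its name, has taken for a name from the list of things; names that differ only in an ending like _2 or _b are one class to them, and where a whole thing is asked for, a point or a joint stands for the part that bears it (a point fixed in the world has none). Each returns a list of dicts, best first, with "score" (0 to 1); they miss things now and then, are a little off and sometimes report something else, mostly with a low value. They report only what shows in the picture. A call takes as long as a camera call. They do not tell look-alikes from the thing itself.
- optics.find_in(camera, label): "uv" ([column, row] in pixels, amid what is visible of it).
The state is a dict: "clock": time; "joint_positions": joint angles; "joint_velocities": joint speeds; "joint_torque": joint torques, N m; "position": TCP position; "eef_rot": TCP orientation; "force": force on the tool from outside, world axes, zero at the start; "wrist_torque": the same for the moment, N m; "width": finger opening in m.
Only numpy, scipy, OpenCV 4.12 (cv2) and the standard library are available. Lean on these libraries where they do the work, as an engineer would, in place of code of your own. Each camera call takes 0.05 s, during which the arm holds its last target.

## Working session

There is one attempt and no reset: what is moved stays moved. The work goes in short steps, Python scripts to look and compute and a tool call to move; the robot and the scene stay as the last step left them, time stands still between calls to the robot, and variables do not carry over. Pictures are saved under pics/ and viewed, and the job is handed in when it is done.

Besides the shell and the picture viewer there is one more tool, called as a command line: name --argument value ..., lists and objects as JSON in quotes. step_arm: Moves the arm, as the interface text tells. Its arguments: {"type":"object","properties":{"steps":{"type":"array","items":{"type":"array","items":{"type":"array","items":{"type":"number"}}}},"squeeze":{"type":"number"}},"required":["steps"]}

```bash
mkdir -p pics; ls
cat > h.py <<'E'
from station import ctrl, optics
import numpy as np, cv2
def grab(cam,name=None):
    im,d=optics.grab_frame(cam)
    np.savez('pics/'+cam+'_last.npz',im=im,d=d)
    if name: cv2.imwrite('pics/'+name,im[:,:,::-1])
    return im,d
def ray(cam,u,v):
    c=optics.camera_info(cam);K=np.array(c['K']);k=c['k1']
    x=(u-K[0,2])/K[0,0];y=(v-K[1,2])/K[1,1]
    a,b=x,y
    for _ in range(20):
        r2=a*a+b*b;a=x/(1+k*r2);b=y/(1+k*r2)
    return np.array(c['origin']),np.array(c['rotation'])@np.array([a,b,1.0])
def onz(cam,u,v,z):
    o,r=ray(cam,u,v);return o+r*(z-o[2])/r[2]
def proj(cam,p):
    c=optics.camera_info(cam);K=np.array(c['K']);k=c['k1']
    q=np.array(c['rotation']).T@(np.array(p)-np.array(c['origin']))
    a,b=q[:2]/q[2];s=1+k*(a*a+b*b)
    return np.array([K[0,0]*a*s+K[0,2],K[1,1]*b*s+K[1,2]])
E
python3 - <<'E'
from h import *
for c in('scene','top'):
    grab(c,c+'0.png'); print(c,optics.camera_info(c))
s=ctrl.read_state();print(s)
for n in['lug_center','index_mark','rotary_base','plunger_top','setting_ring','v_block','gauge_block','loupe','small_ring']:
    print(n,optics.find_in('top',n))
E
```

```text
pics
scene {'K': array([[601.32081005,   0.        , 319.49528888],
       [  0.        , 601.32081005, 244.35702796],
       [  0.        ,   0.        ,   1.        ]]), 'k1': -0.047273654109712286, 'origin': array([-0.1673063 , -0.69922644,  0.55316132]), 'rotation': array([-0.42882361,  0.77485756, -0.40895329,  0.22014377])}
top {'K': array([[440.64402317,   0.        , 321.44626617],
       [  0.        , 440.64402317, 237.90259353],
       [  0.        ,   0.        ,   1.        ]]), 'k1': 0.02024439333699143, 'origin': array([ 0.34771461, -0.22718642,  0.91598487]), 'rotation': array([ 0.05439456, -0.69890937,  0.70933735, -0.07353532])}
{'clock': 0.1, 'joint_positions': array([-1.19169729,  0.31163282,  0.01400244,  1.51295211, -0.00442318,
        1.31923497, -0.02720369]), 'joint_velocities': array([ 0.00040052, -0.00145427,  0.00114309, -0.00539613, -0.00119153,
        0.00025526,  0.00025913]), 'joint_torque': array([ 1.04460363e-03, -3.80857515e+01,  1.47115309e-01, -2.31241339e+01,
        1.22766514e-02,  8.11978709e-03, -8.37333744e-06]), 'position': array([0.22438
[... 201 characters left out ...]
594385,  0.03752172]), 'width': 0.08551528265215262}
lug_center [{'uv': [342.8, 230.1], 'score': 0.6}, {'uv': [354.0, 300.4], 'score': 0.54}, {'uv': [415.3, 222.6], 'score': 0.35}]
index_mark [{'uv': [344.6, 231.1], 'score': 0.8}]
rotary_base [{'uv': [340.8, 230.8], 'score': 0.67}]
plunger_top [{'uv': [279.6, 236.4], 'score': 0.74}]
setting_ring [{'uv': [312.8, 340.4], 'score': 0.92}, {'uv': [342.1, 233.5], 'score': 0.85}, {'uv': [224.8, 181.1], 'score': 0.64}]
v_block [{'uv': [415.9, 223.2], 'score': 0.7}]
gauge_block [{'uv': [411.1, 265.4], 'score': 0.46}]
loupe [{'uv': [394.8, 191.4], 'score': 0.68}]
small_ring [{'uv': [351.3, 305.9], 'score': 0.67}, {'uv': [336.6, 228.3], 'score': 0.43}]
```

```bash
sed -i "s/np.array(c\['rotation'\])/R(c['rotation'])/g" h.py
cat >> h.py <<'E'
from scipy.spatial.transform import Rotation
def R(q): return Rotation.from_quat(q,scalar_first=True).as_matrix()
E
python3 - <<'E'
from h import *
s=ctrl.read_state();print(R(s['eef_rot']).round(3))
print(onz('top',279.6,236.4,.06),onz('top',340.8,230.8,.036))
im=np.load('pics/top_last.npz')['im']
c=im[150:310,240:440];cv2.imwrite('pics/c0.png',cv2.resize(c,None,fx=4,fy=3.75,interpolation=3)[:600,:,::-1])
E
```

```text
[[ 0.    -0.913  0.408]
 [ 0.     0.408  0.913]
 [-1.    -0.     0.   ]]
[ 0.50841492 -0.16933815  0.06      ] [ 0.52300173 -0.2922347   0.036     ]
```

View pics/scene0.png

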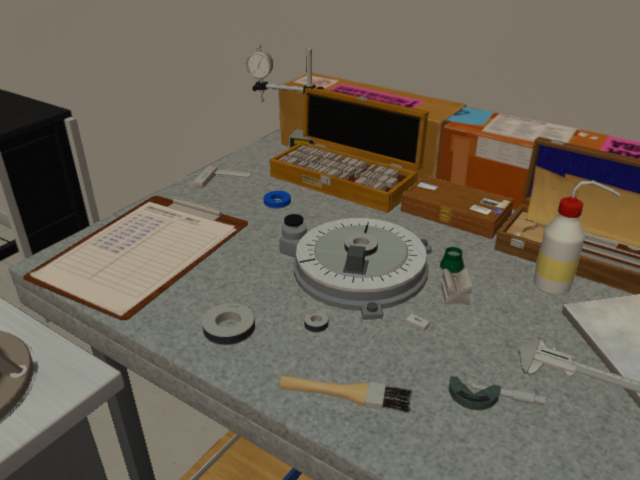

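View pics/top0.png

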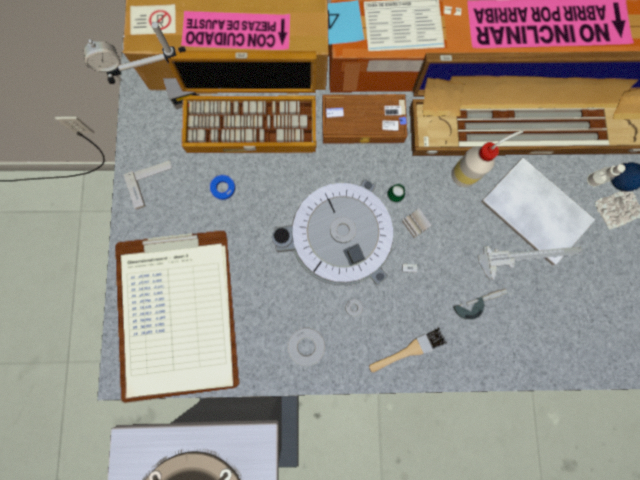

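View pics/c0.png

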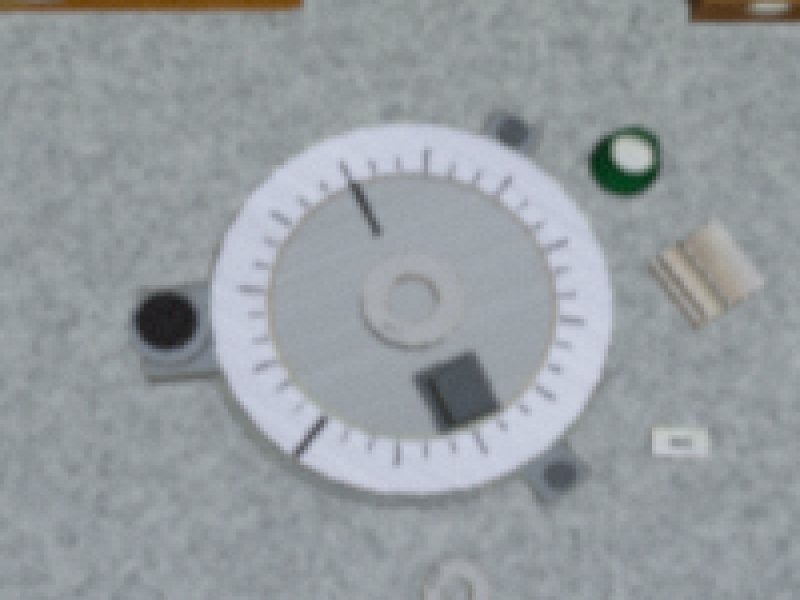

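The pictures show the table at top-view pixel (343,231). The index line points up-left (328,198), the zero line is at lower left (320,263), the lug at about (354,253) and the plunger at (281,235). The setting ring is the grey one near the centre. Next I'll measure the geometry precisely.

```bash
cat >> h.py <<'E'
def rect(im,cam,z,cx,cy,half=.13,s=2500):
    n=int(2*half*s); 
    # rows: +x up ; cols: +y left
    ii,jj=np.mgrid[0:n,0:n]
    X=cx+half-ii/s; Y=cy+half-jj/s
    c=optics.camera_info(cam);K=np.array(c['K']);k=c['k1'];Rm=R(c['rotation'])
    P=np.stack([X,Y,np.full_like(X,z)],-1)-np.array(c['origin'])
    q=P@Rm; a=q[...,0]/q[...,2];b=q[...,1]/q[...,2];t=1+k*(a*a+b*b)
    return cv2.remap(im,(K[0,0]*a*t+K[0,2]).astype('f4'),(K[1,1]*b*t+K[1,2]).astype('f4'),cv2.INTER_CUBIC)
def polar(im,cam,z,cx,cy,rs,ths):
    c=optics.camera_info(cam);K=np.array(c['K']);k=c['k1'];Rm=R(c['rotation'])
    r,t=np.meshgrid(rs,ths,indexing='ij')
    P=np.stack([cx+r*np.cos(t),cy+r*np.sin(t),np.full_like(r,z)],-1)-np.array(c['origin'])
    q=P@Rm; a=q[...,0]/q[...,2];b=q[...,1]/q[...,2];s=1+k*(a*a+b*b)
    return cv2.remap(cv2.cvtColor(im,cv2.COLOR_RGB2GRAY).astype('f4'),(K[0,0]*a*s+K[0,2]).astype('f4'),(K[1,1]*b*s+K[1,2]).astype('f4'),cv2.INTER_LINEAR)
E
cat > m.py <<'E'
from h import *
from scipy.optimize import minimize
def center(im,cam):
    ths=np.radians(np.arange(0,360,1)); 
    def cost(c):
        # ring brightness contrast: bright ring inside 84..101, dark outside 105..107
        a=polar(im,cam,.036,c[0],c[1],[.0985,.1005],ths);b=polar(im,cam,.036,c[0],c[1],[.1055,.1075],ths)
        return -np.minimum(a.mean(0)-b.mean(0),60).mean()
    best=None
    for x in np.arange(.505,.54,.004):
        for y in np.arange(-.31,-.28,.004):
            v=cost((x,y))
            if best is None or v<best[0]:best=(v,x,y)
    r=minimize(cost,best[1:],method='Nelder-Mead',options=dict(initial_simplex=[[best[1],best[2]],[best[1]+.003,best[2]],[best[1],best[2]+.003]]))
    return r.x,r.fun
def dark(im,cam,z,c,r0,r1,mask=None):
    ths=np.radians(np.arange(0,360,.25))
    g=polar(im,cam,z,c[0],c[1],np.arange(r0,r1,.001),ths).mean(0)
    d=np.median(g)-g
    if mask is not None:
        w=np.abs((np.degrees(ths)-mask+180)%360-180)<25; d=np.where(w,d,0)
    i=d.argmax(); w=np.arange(i-20,i+21); dd=np.clip(d[w%len(d)]-d[i]*.35,0,None)
    return (w*dd).sum()/dd.sum()*.25%360, d[i]
E
python3 - <<'E'
from m import *
im=np.load('pics/top_last.npz')['im']
c,f=center(im,'top');print('c',c,f)
print('zero',dark(im,'top',.036,c,.09,.1))
print('index',dark(im,'top',.04,c,.045,.072,25))
print(dark(im,'top',.04,c,.045,.072))
p=rect(im,'top',.036,*c,half=.14,s=2100);cv2.imwrite('pics/r0.png',p[:,:,::-1])
E
```

```text
c [ 0.52230787 -0.29569335] -51.56072235107422
zero (np.float64(143.23344408797806), np.float32(95.80714))
index (np.float64(22.83632059760782), np.float32(74.35416))
(np.float64(193.6106487649213), np.float32(96.509285))
```

View pics/r0.png

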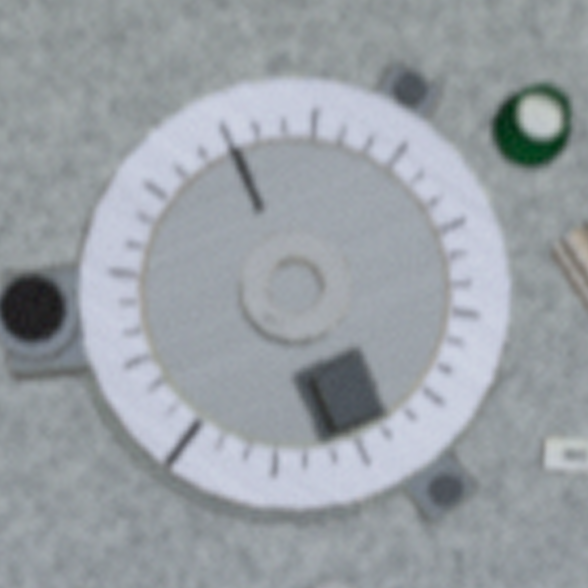

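step_arm --steps '[[[0,0,-0.03,-0.025,6],[0,0,-0.06,-0.05,12],[0,0,-0.09,-0.075,18],[0,0,-0.12,-0.1,24],[0,0,-0.15,-0.125,30],[0,0,-0.18,-0.15,36],[0,0,-0.21,-0.175,42],[0,0,-0.24,-0.2,48],[0,0,-0.27,-0.225,54],[0,0,-0.3,-0.25,60],[0,0,-0.325,-0.27,66],[0,0,-0.343,-0.286,72]]]' --squeeze 30

```text
clock: 1.55
position: [0.4222, 0.0974, 0.2428]
eef_rot: [0.707, 0.041, 0.705, -0.041]
force: [0.8, 0.8, -0.0]
width: 0.0005
```

```bash
cat >> h.py <<'E'
def rel(pos,zaz=None):
    s=ctrl.read_state();M=R(s['eef_rot']);d=M.T@(np.array(pos)-s['position'])
    az=np.degrees(np.arctan2(M[1,2],M[0,2]))
    print('pos',s['position'].round(4),'az',az.round(2),'rel',d.round(4),'turn',None if zaz is None else round((az-zaz+180)%360-180,2),'t',s['clock'],'F',s['force'].round(2))
E
python3 - <<'E'
from h import *
rel((.4544,-.2787,.20),-67.2)
s=ctrl.read_state();print(s['joint_positions'].round(2))
E
```

```text
pos [0.4222 0.0974 0.2428] az -6.63 rel [ 0.043  -0.3699  0.0753] turn 60.57 t 1.55 F [ 0.83  0.83 -0.01]
[-0.71  0.06  0.48  1.82 -0.03  1.26 -0.35]
```

step_arm --steps '[[[0,0,-0.035,0.008,6],[0,0,-0.07,0.015,12],[0,0.004,-0.105,0.022,18],[0,0.01,-0.14,0.03,24],[0,0.015,-0.175,0.036,30],[0,0.02,-0.21,0.043,36],[0,0.025,-0.245,0.05,42],[0,0.03,-0.28,0.057,48],[0,0.035,-0.315,0.064,54],[0,0.04,-0.345,0.07,60],[0,0.043,-0.37,0.075,60.6],[0,0.043,-0.37,0.075,60.6]]]'

```text
clock: 2.55
position: [0.4542, -0.2817, 0.1991]
eef_rot: [0.59, 0.389, 0.588, -0.394]
force: [-0.0, -1.6, 0.8]
width: -0.0
```

Run:
```python
from m import *
rel((.4544,-.2787,.063),-67.2)
im,d=grab('top','top1.png');grab('scene','scene1.png')
p=rect(im,'top',.06,.5223,-.2957,half=.15,s=2000);cv2.imwrite('pics/r1.png',p[:,:,::-1])
```

```text
pos [ 0.4542 -0.2817  0.1991] az -67.22 rel [ 0.1361  0.0019 -0.0034] turn -0.02 t 2.55 F [-0.05 -1.55  0.8 ]
```

View pics/scene1.png

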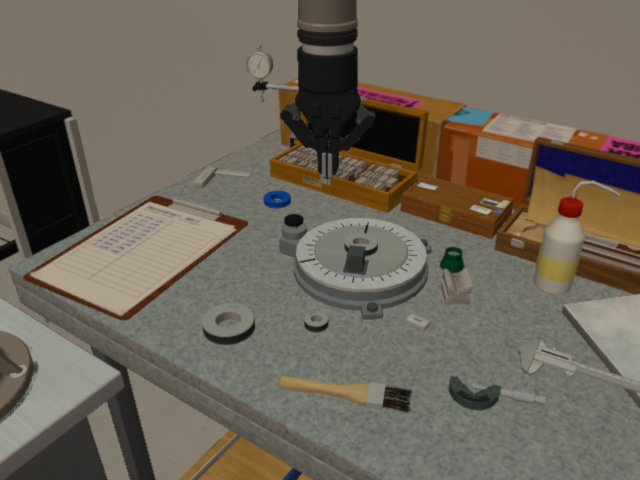

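View pics/r1.png

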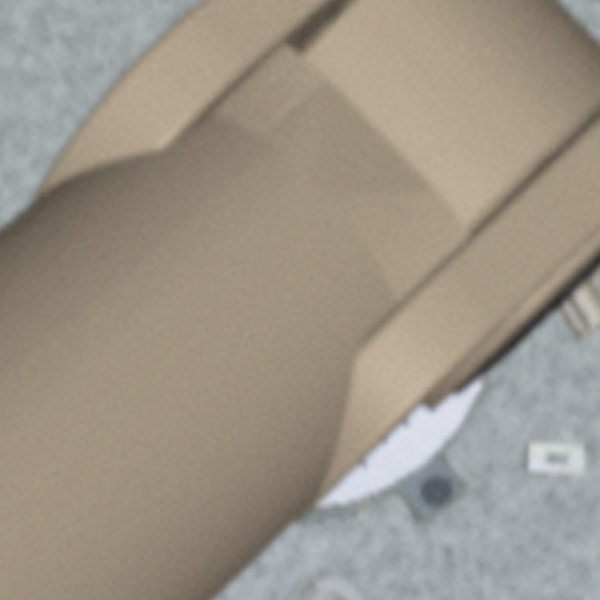

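step_arm --steps '[[[0,0.025,0,0,0],[0,0.05,0,0,0],[0,0.075,0,0,0],[0,0.1,0,0,0],[0,0.118,0,0,0],[0,0.13,0,0,0],[0,0.136,0,0,0],[0,0.136,0,0,0]]]'

```text
clock: 3.32
position: [0.4561, -0.2734, 0.0625]
eef_rot: [0.59, 0.388, 0.592, -0.388]
force: [-0.0, 0.0, 0.5]
width: -0.0001
```

Run:
```python
from m import *
rel((.4544,-.2787,.063),-67.2)
im,d=grab('scene');cv2.imwrite('pics/s2.png',cv2.resize(im[170:340,240:460,::-1],None,fx=3.6,fy=3.5,interpolation=3))
```

```text
pos [ 0.4561 -0.2734  0.0625] az -66.6 rel [-0.0005 -0.0037  0.0042] turn 0.6 t 3.3167 F [-0.    0.03  0.48]
```

View pics/s2.png

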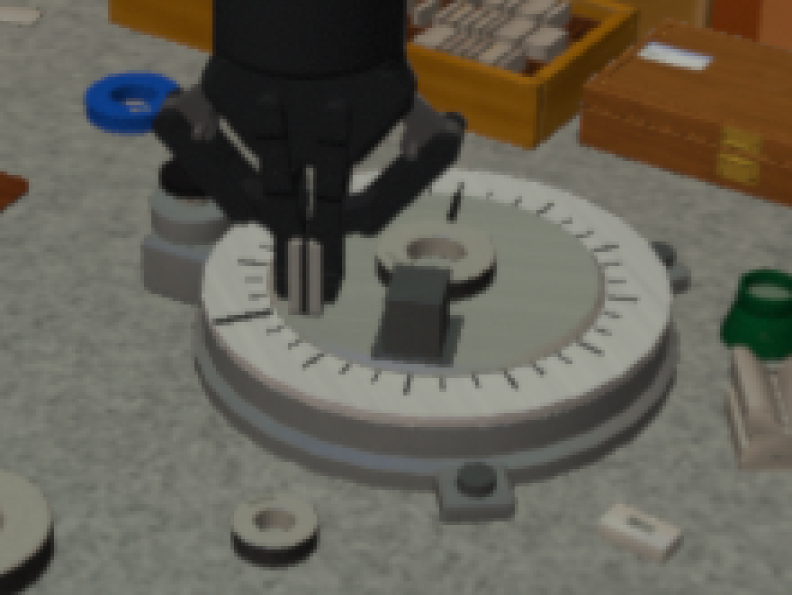

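step_arm --steps '[[[0,0,0,0.002,0],[0,0,0,0.004,0],[0,0,0,0.004,0],[0,0,0,0.004,0]]]'

```text
clock: 3.7
position: [0.4583, -0.2793, 0.0641]
eef_rot: [0.591, 0.389, 0.59, -0.389]
force: [0.3, 0.2, 0.9]
width: -0.0001
```

Run:
```python
from m import *
rel((.4544,-.2787,.063),-67.2)
```

```text
pos [ 0.4583 -0.2793  0.0641] az -66.72 rel [ 0.0011 -0.0033 -0.0021] turn 0.48 t 3.7 F [0.25 0.15 0.95]
```

step_arm --steps '[[[0,0,-0.001,0.003,0],[0,0,-0.002,0.006,0],[0,0,-0.003,0.008,0],[0,0,-0.003,0.01,0],[0,0,-0.003,0.012,0],[0,0,-0.003,0.013,0],[0,0,-0.003,0.014,0],[0,0,-0.003,0.014,0]]]'

```text
clock: 4.37
position: [0.4606, -0.2929, 0.0633]
eef_rot: [0.591, 0.389, 0.591, -0.389]
force: [-0.2, 0.0, 0.4]
width: -0.0003
```

```bash
cat > loc.py <<'E'
from m import *
def loc(th):
    s=ctrl.read_state();t=np.radians(th);u=np.array([np.cos(t),np.sin(t)]);v=np.array([-u[1],u[0]])
    d=s['position'][:2]-np.array([.5223,-.2957])
    print('rad',(d@u).round(4),'tan',(d@v).round(4),'z',s['position'][2].round(4),'F rad/tan',(s['force'][:2]@u).round(2),(s['force'][:2]@v).round(2),'t',s['clock'])
E
python3 - <<'E'
from loc import *
loc(202.8)
im,d=grab('scene');cv2.imwrite('pics/s3.png',cv2.resize(im[170:340,240:460,::-1],None,fx=3.6,fy=3.5,interpolation=3))
E
```

```text
rad 0.0558 tan -0.0265 z 0.0633 F rad/tan 0.22 -0.11 t 4.3667
```

View pics/s3.png

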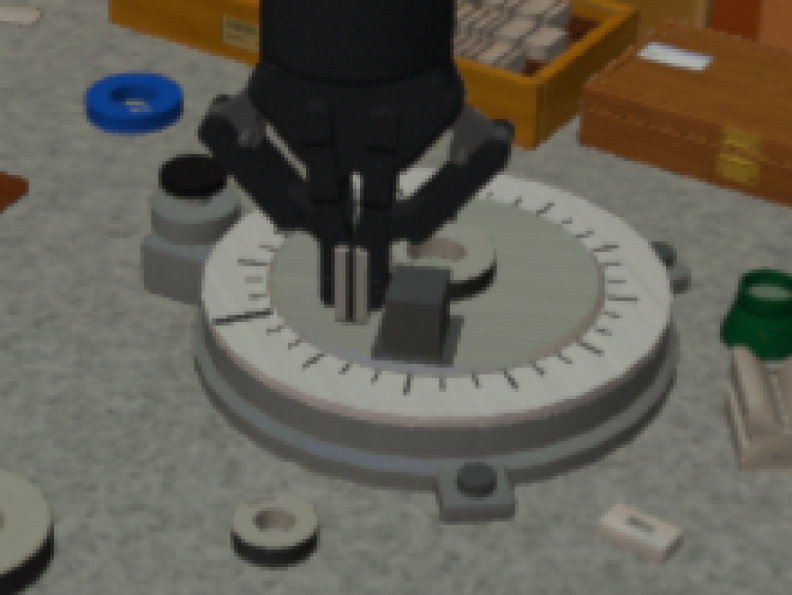

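```bash
cat >> loc.py <<'E'
def arc(rad0,tan0,k,degs,r=.056):
    for D in degs:
        a=np.radians(D)
        print('[0, 0, %.4f, %.4f, %.1f],'%(-(r*np.cos(a)+k*np.sin(a)-rad0), r*np.sin(a)-k*np.cos(a)-tan0,-D),end=' ')
    print()
E
python3 - <<'E'
from loc import *
arc(.0558,-.0265,.0245,np.arange(2.5,31,2.5))
E
```

```text
[0, 0, -0.0012, 0.0045, -2.5], [0, 0, -0.0021, 0.0070, -5.0], [0, 0, -0.0029, 0.0095, -7.5], [0, 0, -0.0036, 0.0121, -10.0], [0, 0, -0.0042, 0.0147, -12.5], [0, 0, -0.0046, 0.0173, -15.0], [0, 0, -0.0050, 0.0200, -17.5], [0, 0, -0.0052, 0.0226, -20.0], [0, 0, -0.0053, 0.0253, -22.5], [0, 0, -0.0053, 0.0280, -25.0], [0, 0, -0.0052, 0.0306, -27.5], [0, 0, -0.0049, 0.0333, -30.0],
```

step_arm --steps '[[[0,0,-0.001,0.0045,-2.5],[0,0,-0.002,0.007,-5],[0,0,-0.003,0.0095,-7.5],[0,0,-0.0035,0.012,-10],[0,0,-0.004,0.0145,-12.5],[0,0,-0.0045,0.0175,-15],[0,0,-0.005,0.02,-17.5],[0,0,-0.005,0.0225,-20],[0,0,-0.0055,0.0255,-22.5],[0,0,-0.0055,0.028,-25],[0,0,-0.005,0.0305,-27.5],[0,0,-0.005,0.0335,-30]]]'

```text
clock: 5.42
position: [0.4684, -0.3241, 0.0629]
eef_rot: [0.67, 0.222, 0.672, -0.221]
force: [-1.4, 2.0, 1.3]
width: -0.0
```

Run:
```python
from loc import *
loc(232.8);rel((.5,-.3,.063),-37.2)
im,d=grab('scene');cv2.imwrite('pics/s4.png',cv2.resize(im[170:340,240:460,::-1],None,fx=3.6,fy=3.5,interpolation=3))
for z in(.04,):print(dark(im,'scene',z,(.5223,-.2957),.045,.072,50),dark(im,'scene',.036,(.5223,-.2957),.09,.1,143))
```

```text
rad 0.0553 tan -0.0258 z 0.0629 F rad/tan -0.7 -2.32 t 5.4167
pos [ 0.4684 -0.3241  0.0629] az -36.56 rel [-0.0001  0.0382  0.011 ] turn 0.64 t 5.4167 F [-1.42  1.96  1.32]
(np.float64(39.74564654160704), np.float32(103.25199)) (np.float64(141.803288751027), np.float32(82.48287))
```

View pics/s4.png

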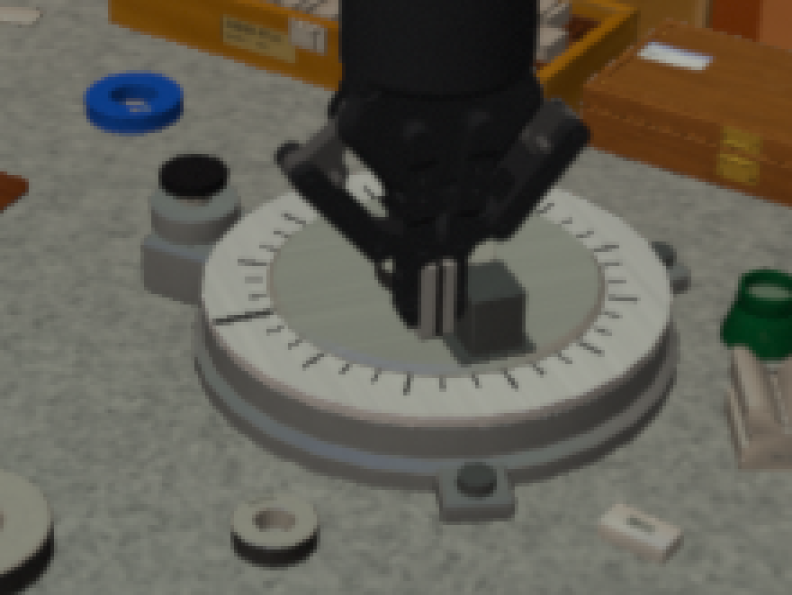

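Run:
```python
from loc import *
arc(.056,-.0245,.0245,np.arange(3,37,3))
```

```text
[0, 0, -0.0012, 0.0030, -3.0], [0, 0, -0.0023, 0.0060, -6.0], [0, 0, -0.0031, 0.0091, -9.0], [0, 0, -0.0039, 0.0122, -12.0], [0, 0, -0.0044, 0.0153, -15.0], [0, 0, -0.0048, 0.0185, -18.0], [0, 0, -0.0051, 0.0217, -21.0], [0, 0, -0.0051, 0.0249, -24.0], [0, 0, -0.0050, 0.0281, -27.0], [0, 0, -0.0047, 0.0313, -30.0], [0, 0, -0.0043, 0.0345, -33.0], [0, 0, -0.0037, 0.0376, -36.0],
```

step_arm --steps '[[[0,0,-0.001,0.003,-3],[0,0,-0.0025,0.006,-6],[0,0,-0.003,0.009,-9],[0,0,-0.004,0.012,-12],[0,0,-0.0045,0.0155,-15],[0,0,-0.005,0.0185,-18],[0,0,-0.005,0.0215,-21],[0,0,-0.005,0.025,-24],[0,0,-0.005,0.028,-27],[0,0,-0.0045,0.0315,-30],[0,0,-0.0045,0.0345,-33],[0,0,-0.0035,0.0375,-36]]]'

```text
clock: 6.47
position: [0.4957, -0.3505, 0.0629]
eef_rot: [0.706, 0.004, 0.708, -0.004]
force: [-2.6, -0.5, -0.2]
width: -0.0003
```

Run:
```python
from loc import *
loc(268.8);rel((.5,-.3,.063),-1.2)
im,d=grab('scene');cv2.imwrite('pics/s5.png',cv2.resize(im[170:340,240:460,::-1],None,fx=3.6,fy=3.5,interpolation=3))
```

```text
rad 0.0554 tan -0.0254 z 0.0629 F rad/tan 0.55 -2.57 t 6.4667
pos [ 0.4957 -0.3505  0.0629] az -0.64 rel [-0.0001  0.0506  0.0037] turn 0.56 t 6.4667 F [-2.59 -0.49 -0.25]
```

View pics/s5.png

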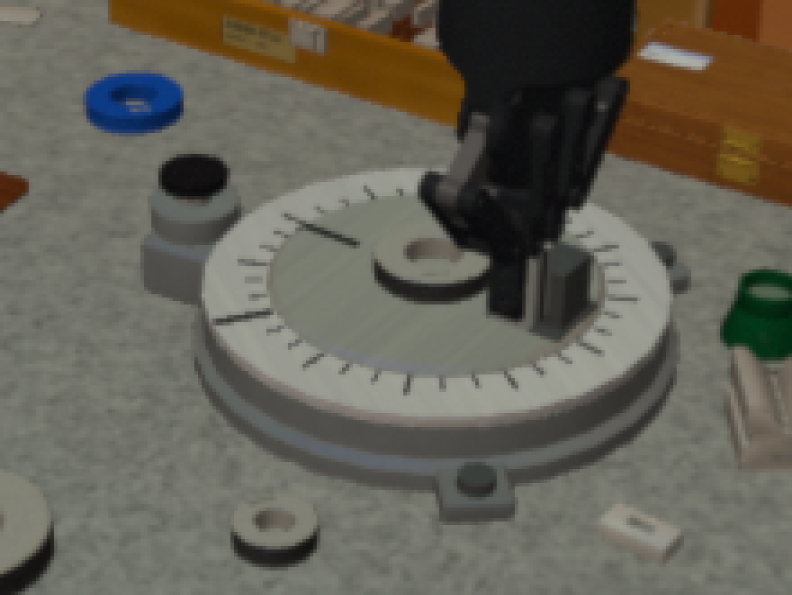

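```bash
cat >> loc.py <<'E'
def meas(cam,guess):
    f=np.load('pics/%s_last.npz'%cam)['im']
    out=[]
    for dx in(0,):
        c=(.5223,-.2957)
        z=dark(f,cam,.036,c,.09,.1,143); i=dark(f,cam,.04,c,.045,.073,guess); zi=dark(f,cam,.036,c,.078,.1,143)
        print(cam,'zero',z,zi,'index',i,'diff',round(z[0]-i[0],2))
E
python3 - <<'E'
from loc import *
meas('scene',88)
im=np.load('pics/scene_last.npz')['im']
p=rect(im,'scene',.038,.5223,-.2957,half=.12,s=2400);cv2.imwrite('pics/r5.png',p[:,:,::-1])
E
```

```text
scene zero (np.float64(141.81181546498064), np.float32(81.88144)) (np.float64(141.72961662585047), np.float32(78.26229)) index (np.float64(86.27755022679705), np.float32(61.63482)) diff 55.53
```

View pics/r5.png

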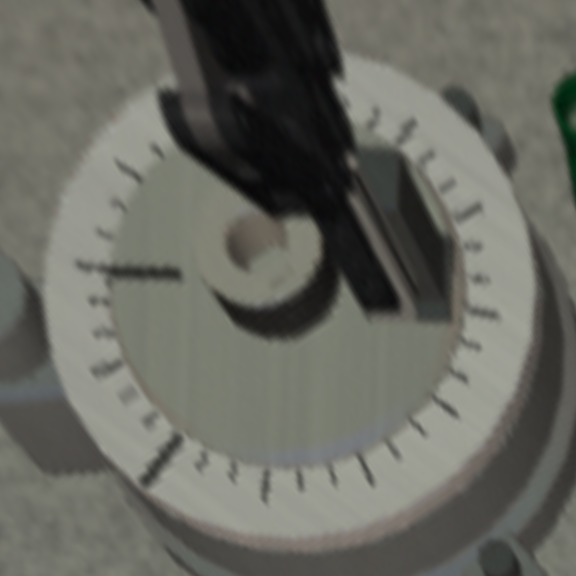

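step_arm --steps '[[[0,0,-0.001,0.003,-3],[0,0,-0.0025,0.006,-6],[0,0,-0.003,0.009,-9],[0,0,-0.004,0.012,-12],[0,0,-0.0045,0.0155,-15],[0,0,-0.005,0.0185,-18],[0,0,-0.005,0.0215,-21],[0,0,-0.005,0.025,-24],[0,0,-0.005,0.028,-27],[0,0,-0.0045,0.0315,-30],[0,0,-0.0045,0.0345,-33],[0,0,-0.0035,0.0375,-36]]]'

```text
clock: 7.52
position: [0.5331, -0.356, 0.0629]
eef_rot: [0.673, -0.214, 0.675, 0.214]
force: [-1.9, -1.8, -0.6]
width: 0.0001
```

Run:
```python
from loc import *
loc(304.8);rel((.5,-.3,.063),34.8)
im,d=grab('scene');cv2.imwrite('pics/s6.png',cv2.resize(im[170:340,240:460,::-1],None,fx=3.6,fy=3.5,interpolation=3))
meas('scene',122)
arc(.056,-.0245,.0245,np.arange(2,17,2))
```

```text
rad 0.0557 tan -0.0255 z 0.0629 F rad/tan 0.37 -2.53 t 7.5167
pos [ 0.5331 -0.356   0.0629] az 35.26 rel [-0.0001  0.0648  0.0053] turn 0.46 t 7.5167 F [-1.87 -1.75 -0.63]
scene zero (np.float64(141.80979012699677), np.float32(81.795235)) (np.float64(141.72770783879753), np.float32(78.697815)) index (np.float64(121.07146454943422), np.float32(57.98943)) diff 20.74
[0, 0, -0.0008, 0.0020, -2.0], [0, 0, -0.0016, 0.0040, -4.0], [0, 0, -0.0023, 0.0060, -6.0], [0, 0, -0.0029, 0.0080, -8.0], [0, 0, -0.0034, 0.0101, -10.0], [0, 0, -0.0039, 0.0122, -12.0], [0, 0, -0.0043, 0.0143, -14.0], [0, 0, -0.0046, 0.0164, -16.0],
```

View pics/s6.png

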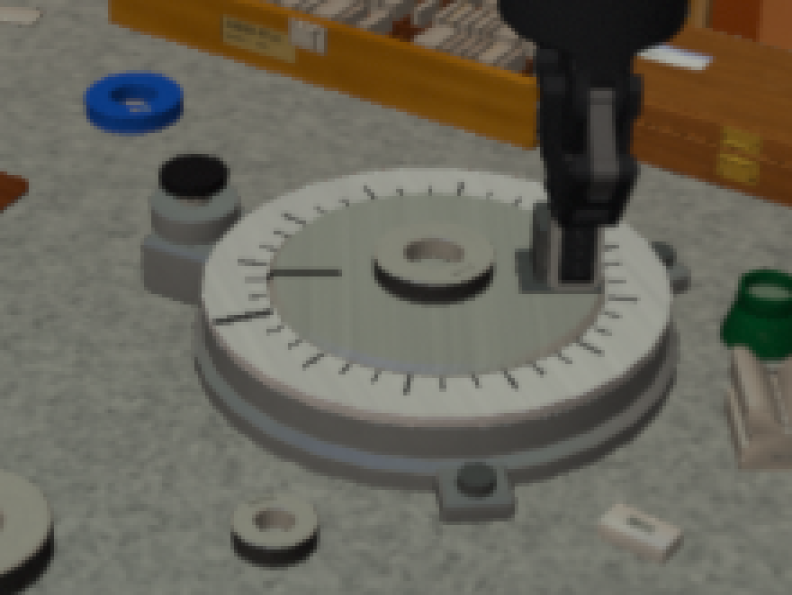

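step_arm --steps '[[[0,0,-0.001,0.002,-2],[0,0,-0.0015,0.004,-4],[0,0,-0.0025,0.006,-6],[0,0,-0.003,0.008,-8],[0,0,-0.0035,0.01,-10],[0,0,-0.004,0.012,-12],[0,0,-0.0043,0.0143,-14],[0,0,-0.0046,0.0164,-16]]]'

```text
clock: 8.23
position: [0.5496, -0.3505, 0.063]
eef_rot: [0.637, -0.306, 0.638, 0.305]
force: [-1.2, -2.5, -1.6]
width: 0.0001
```

Run:
```python
from loc import *
loc(320.8);rel((.5,-.3,.063),50.8)
im,d=grab('scene');cv2.imwrite('pics/s7.png',cv2.resize(im[210:290,290:400,::-1],None,fx=7,fy=7,interpolation=3))
grab('top','top7.png')
meas('scene',138);meas('top',138)
arc(.056,-.0245,.0245,np.arange(1,4,1))
```

```text
rad 0.0558 tan -0.0252 z 0.063 F rad/tan 0.67 -2.72 t 8.2333
pos [ 0.5496 -0.3505  0.063 ] az 51.17 rel [-0.0001  0.0703  0.0082] turn 0.37 t 8.2333 F [-1.21 -2.53 -1.65]
scene zero (np.float64(141.80969411614922), np.float32(81.73094)) (np.float64(141.7275029903669), np.float32(78.79768)) index (np.float64(137.72625802237022), np.float32(63.74238)) diff 4.08
top zero (np.float64(125.25276092716207), np.float32(74.85231)) (np.float64(137.80659515205144), np.float32(56.92932)) index (np.float64(nan), np.float32(0.0)) diff nan
[0, 0, -0.0004, 0.0010, -1.0], [0, 0, -0.0008, 0.0020, -2.0], [0, 0, -0.0012, 0.0030, -3.0], m.py:23: RuntimeWarning: invalid value encountered in scalar divide
  return (w*dd).sum()/dd.sum()*.25%360, d[i]
```

View pics/s7.png

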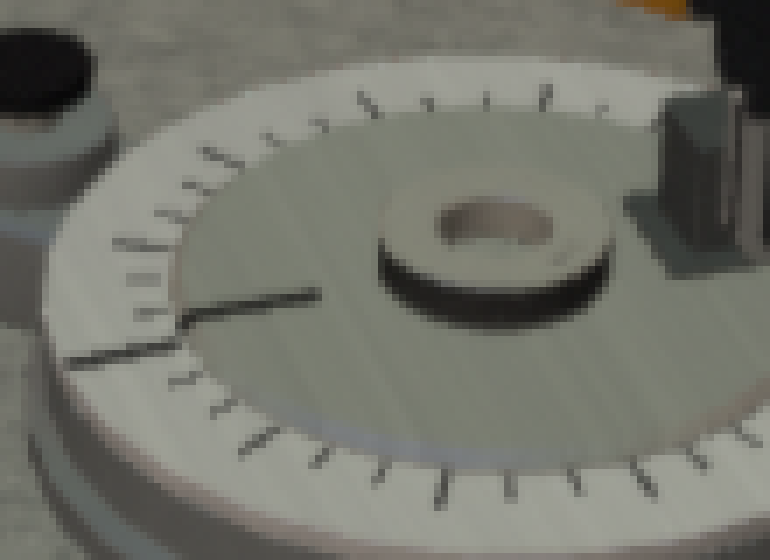

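View pics/top7.png

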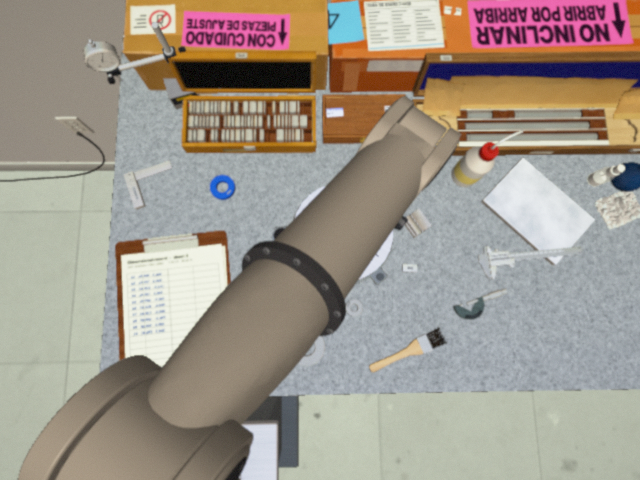

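step_arm --steps '[[[0,0,-0.0004,0.001,-1],[0,0,-0.0008,0.002,-2],[0,0,-0.0012,0.003,-3],[0,0,-0.0012,0.003,-3]]]'

```text
clock: 8.67
position: [0.5537, -0.3475, 0.0633]
eef_rot: [0.629, -0.323, 0.629, 0.323]
force: [-0.1, -3.6, -1.0]
width: -0.0002
```

Run:
```python
from loc import *
loc(323.8);rel((.5,-.3,.063),53.8)
im,d=grab('scene');cv2.imwrite('pics/s8.png',cv2.resize(im[210:290,290:400,::-1],None,fx=7,fy=7,interpolation=3))
meas('scene',138)
```

```text
rad 0.0559 tan -0.0233 z 0.0633 F rad/tan 2.05 -2.94 t 8.6667
pos [ 0.5537 -0.3475  0.0633] az 54.32 rel [0.0003 0.0713 0.0073] turn 0.52 t 8.6667 F [-0.08 -3.58 -0.98]
scene zero (np.float64(141.81148284133687), np.float32(82.080795)) (np.float64(141.7292013607651), np.float32(78.94483)) index (np.float64(142.84662500462463), np.float32(65.064545)) diff -1.04
```

View pics/s8.png

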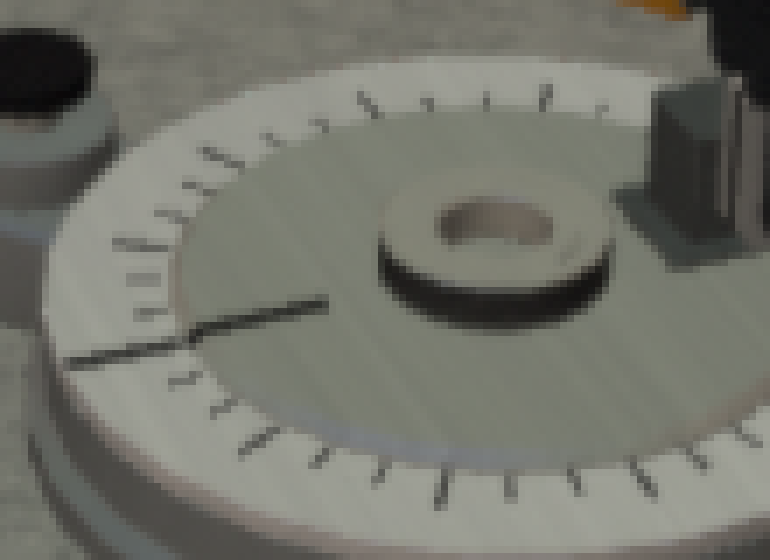

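```bash
cat > fit.py <<'E'
from loc import *
from scipy.optimize import least_squares
def ticks(f,cam,c,th0,skip):
    ths=np.radians(np.arange(0,360,.25))
    g=polar(f,cam,.036,c[0],c[1],np.arange(.0785,.0825,.0005),ths).mean(0)
    out=[]
    for k in range(36):
        n=(th0+10*k)%360
        if skip(n): continue
        i=int(round(n/.25)); w=np.arange(i-14,i+15); d=np.clip(np.median(g[w%1440])-g[w%1440],0,None)
        d=np.where(d>.4*d.max(),d,0)
        if d.max()<12: continue
        out.append((n,(w*d).sum()/d.sum()*.25-i*.25))
    return np.array(out)
def fitc(f,cam,skip,c=(.5223,-.2957),th0=142.5):
    c=np.array(c)
    for it in range(6):
        t=ticks(f,cam,c,th0,skip);a=np.radians(t[:,0]);
        # err*r = (ex*-sin + ey*cos) + r*dth
        fun=lambda p:(.0805*np.radians(t[:,1])-(-p[0]*np.sin(a)+p[1]*np.cos(a)+.0805*p[2]))*1000
        r=least_squares(fun,[0,0,0],loss='soft_l1',f_scale=.3)
        c=c+r.x[:2];th0=(th0+np.degrees(r.x[2]))
    print(cam,'ticks',len(t),'center',c.round(4),'zero grid',round(th0%10,2),th0.round(2),'rms',np.sqrt(np.median(r.fun**2)).round(2))
    return c,th0
def final(f,cam,skip,guess):
    c,th=fitc(f,cam,skip)
    z=dark(f,cam,.036,c,.09,.1,143);
    for r0,r1 in((.046,.056),(.056,.064),(.064,.073)):
        i=dark(f,cam,.04,c,r0,r1,guess);print(' zero',z[0].round(2),'index',i[0].round(2),'diff(index-zero)',(i[0]-z[0]).round(2))
E
python3 - <<'E'
from fit import *
f=np.load('pics/scene_last.npz')['im'];final(f,'scene',lambda n:n<15 or n>265,143)
import cv2
t=cv2.imread('pics/top0.png')[:,:,::-1].copy();final(t,'top',lambda n:False,23)
E
```

```text
scene ticks 24 center [ 0.5244 -0.2942] zero grid 3.28 143.28 rms 0.12
 zero 143.31 index 145.2 diff(index-zero) 1.89
 zero 143.31 index 145.23 diff(index-zero) 1.92
 zero 143.31 index 145.22 diff(index-zero) 1.91
top ticks 36 center [ 0.5229 -0.2958] zero grid 3.42 143.42 rms 0.08
 zero 143.37 index 23.19 diff(index-zero) -120.18
 zero 143.37 index 23.14 diff(index-zero) -120.22
 zero 143.37 index 23.16 diff(index-zero) -120.21
```

step_arm --steps '[[[0,0,0,-0.004,0],[0,0,0,-0.012,0],[0,0,0,-0.02,0],[0,-0.02,0,-0.02,0],[0,-0.05,0,-0.02,0],[0,-0.08,0,-0.02,0],[0,-0.08,0,-0.02,0]]]'

```text
clock: 9.3
position: [0.5449, -0.3667, 0.151]
eef_rot: [0.632, -0.326, 0.627, 0.318]
force: [0.8, -1.1, 1.3]
width: 0.0
```

Run:
```python
from fit import *
f,d=grab('scene','scene9.png');final(f,'scene',lambda n:n<15 or n>300,143)
t=cv2.imread('pics/top0.png')[:,:,::-1].copy()
p=cv2.cvtColor(rect(t,'top',.06,.5229,-.1958+.03,half=.04,s=5000),cv2.COLOR_RGB2GRAY)
m=(p<50).astype('u1');n,l,st,ce=cv2.connectedComponentsWithStats(m)
i=1+st[1:,4].argmax();print(st[i]/5,ce[i]); x=.5229+.04-ce[i][1]/5000;y=-.1658+.04-ce[i][0]/5000
print('plunger',x,y,np.hypot(x-.5229,y+.2958),np.degrees(np.arctan2(y+.2958,x-.5229)))
s=cv2.cvtColor(rect(f,'scene',.06,.5244,-.1642,half=.04,s=5000),cv2.COLOR_RGB2GRAY);cv2.imwrite('pics/pl.png',s)
rel((.5,-.17,.15),54)
```

```text
scene ticks 27 center [ 0.5243 -0.2943] zero grid 3.38 143.38 rms 0.14
 zero 143.24 index 145.08 diff(index-zero) 1.85
 zero 143.24 index 145.21 diff(index-zero) 1.97
 zero 143.24 index 145.26 diff(index-zero) 2.02
[  32.6   38.2   27.8   27.6 2963. ] [232.68349646 259.88167398]
plunger 0.510923665204185 -0.17233669929125886 0.12404281203293681 95.54053901757437
pos [ 0.5438 -0.3659  0.1482] az 54.25 rel [-0.0031  0.1499  0.1334] turn 0.25 t 9.35 F [0.52 0.09 0.28]
```

View pics/scene9.png

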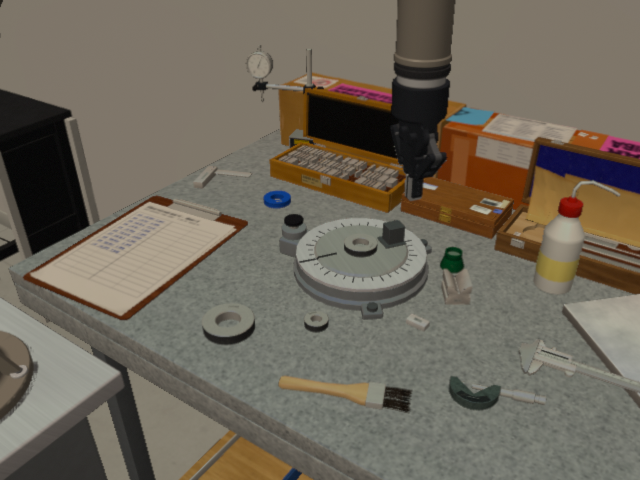

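Run:
```python
from h import *
rel((.42,.10,.20),10)
```

```text
pos [ 0.5438 -0.3659  0.1482] az 54.25 rel [-0.055   0.3721  0.3058] turn 44.25 t 9.35 F [0.52 0.09 0.28]
```

step_arm --steps '[[[0,-0.015,0.01,0.008,2],[0,-0.03,0.04,0.033,6],[0,-0.04,0.075,0.061,10],[0,-0.05,0.11,0.09,14],[0,-0.055,0.145,0.119,18],[0,-0.055,0.18,0.148,22],[0,-0.055,0.215,0.177,26],[0,-0.055,0.25,0.206,30],[0,-0.055,0.285,0.235,34],[0,-0.055,0.32,0.263,38],[0,-0.055,0.35,0.288,42],[0,-0.055,0.372,0.306,44]]]'

```text
clock: 10.35
position: [0.4206, 0.0883, 0.1977]
eef_rot: [0.704, -0.062, 0.705, 0.062]
force: [1.0, 0.8, -0.5]
width: -0.0001
```

Run:
```python
from fit import *
f,d=grab('top','top10.png');final(f,'top',lambda n:False,143)
c=f[150:310,240:440];cv2.imwrite('pics/c10.png',cv2.resize(c,None,fx=4,fy=3.75,interpolation=3)[:600,:,::-1])
print(optics.find_in('top','setting_ring'),ctrl.read_state()['position'])
```

```text
top ticks 36 center [ 0.5228 -0.2959] zero grid 3.31 143.31 rms 0.06
 zero 143.37 index 145.43 diff(index-zero) 2.06
 zero 143.37 index 145.2 diff(index-zero) 1.83
 zero 143.37 index 145.22 diff(index-zero) 1.85
[{'uv': [302.8, 341.3], 'score': 0.91}, {'uv': [223.0, 184.8], 'score': 0.79}, {'uv': [414.8, 222.2], 'score': 0.38}, {'uv': [342.0, 232.5], 'score': 0.21}] [0.41901421 0.09499272 0.19757889]
```

View pics/c10.png

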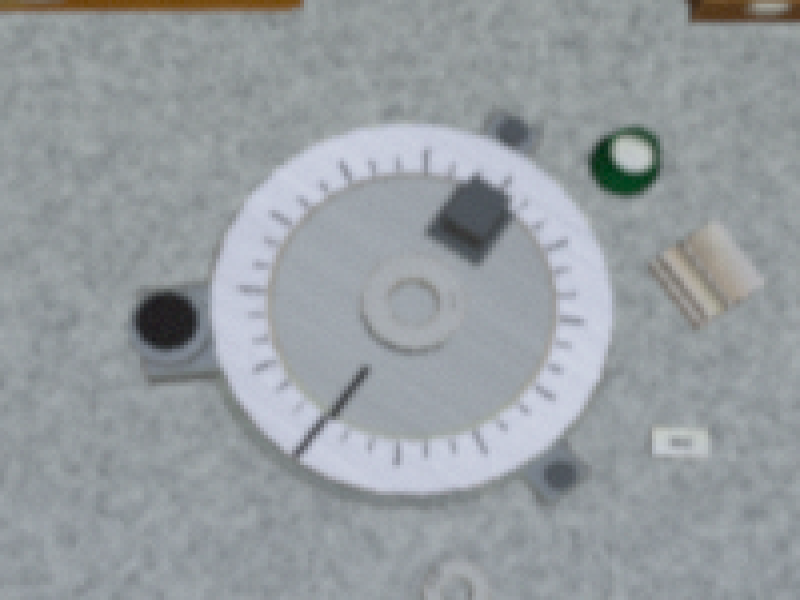

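Both cameras agree: the index is 1.9° past zero, about 2.5 mm against the 4.2 mm limit, and the table is at rest. The plunger is next.

Run:
```python
from h import *
rel((.511,-.1723,.105),0)
```

```text
pos [0.419  0.095  0.1976] az 11.07 rel [ 0.0911 -0.2804  0.0392] turn 11.07 t 10.45 F [-0.03 -0.57 -0.17]
```

step_arm --steps '[[[0,0,-0.03,0.004,1],[0,0,-0.06,0.008,2],[0,0,-0.09,0.012,3],[0,0,-0.12,0.016,4],[0,0,-0.15,0.02,5],[0,0,-0.18,0.025,6],[0,0,-0.21,0.03,7],[0,0.02,-0.24,0.034,8],[0,0.04,-0.265,0.037,9],[0,0.06,-0.28,0.039,10],[0,0.08,-0.28,0.039,11],[0,0.088,-0.28,0.039,11]]]'

```text
clock: 11.45
position: [0.5076, -0.1831, 0.1066]
eef_rot: [0.705, 0.006, 0.71, -0.005]
force: [-1.0, 0.3, -0.5]
width: 0.0002
```

step_arm --steps '[[[0,0,0,0,0],[0,0,0,0,0],[0,0,0,0,0]]]'

```text
clock: 11.7
position: [0.5115, -0.1812, 0.1114]
eef_rot: [0.708, 0.004, 0.706, -0.004]
force: [0.4, -0.2, 1.0]
width: -0.0003
```

Run:
```python
from fit import *
rel((.511,-.1723,.063),0)
f,d=grab('scene');cv2.imwrite('pics/s11.png',cv2.resize(f[170:340,240:460,::-1],None,fx=3.6,fy=3.5,interpolation=3))
```

```text
pos [ 0.5115 -0.1812  0.1114] az -0.62 rel [ 0.0484  0.0089 -0.0007] turn -0.62 t 11.7 F [ 0.37 -0.25  1.01]
```

View pics/s11.png

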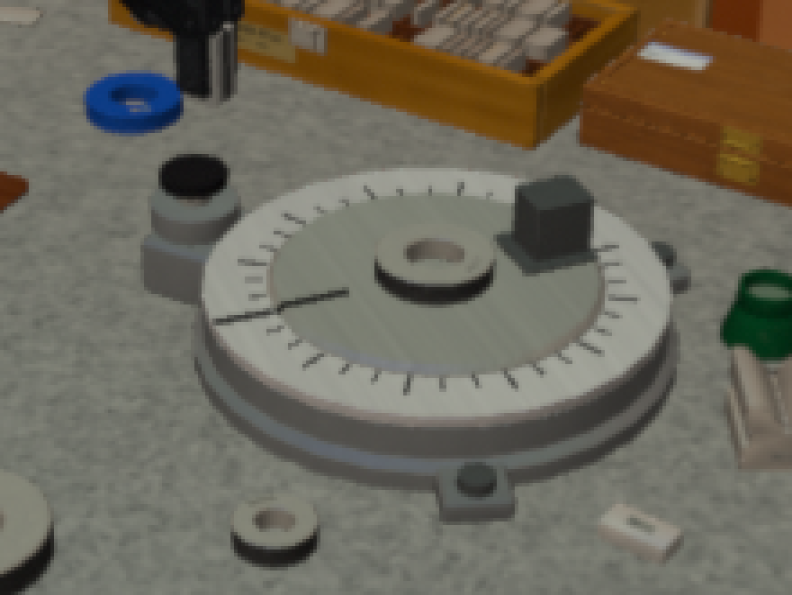

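step_arm --steps '[[[0,0.005,0.005,-0.001,0],[0,0.015,0.009,-0.001,0],[0,0.025,0.009,-0.001,0],[0,0.032,0.009,-0.001,0],[0,0.034,0.009,-0.001,0],[0,0.034,0.009,-0.001,0]]]'

```text
clock: 12.25
position: [0.5089, -0.1724, 0.075]
eef_rot: [0.706, 0.005, 0.708, -0.004]
force: [-0.5, -0.9, -0.0]
width: 0.0001
```

Run:
```python
from fit import *
rel((.511,-.1723,.063),0)
f,d=grab('scene');cv2.imwrite('pics/s12.png',cv2.resize(f[170:340,240:460,::-1],None,fx=3.6,fy=3.5,interpolation=3))
```

```text
pos [ 0.5089 -0.1724  0.075 ] az -0.71 rel [0.012  0.0001 0.0022] turn -0.71 t 12.25 F [-0.54 -0.89 -0.03]
```

View pics/s12.png

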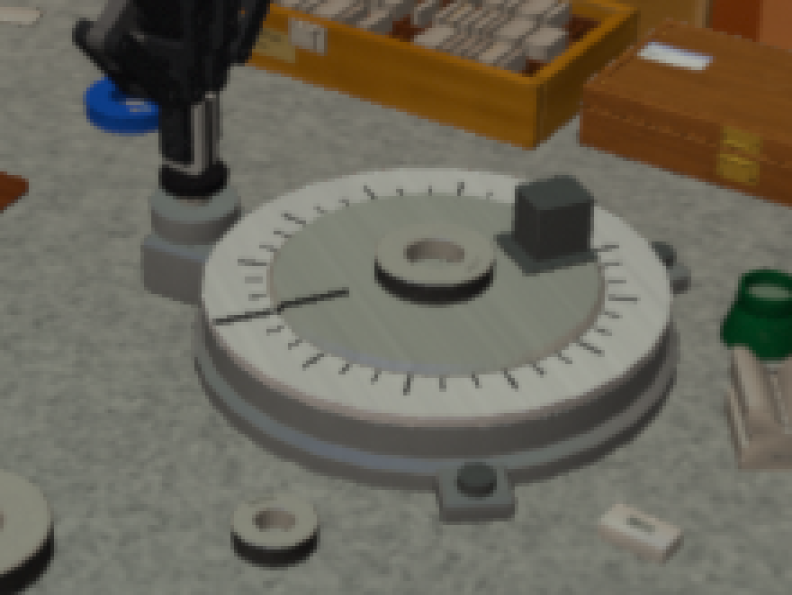

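Above the cap and centred. Pressing down.

step_arm --steps '[[[0,0.002,0,0.002,0],[0,0.004,0,0.002,0],[0,0.006,0,0.002,0],[0,0.008,0,0.002,0],[0,0.01,0,0.002,0],[0,0.012,0,0.002,0],[0,0.013,0,0.002,0],[0,0.014,0,0.002,0],[0,0.014,0,0.002,0]]]'

```text
clock: 13.05
position: [0.5125, -0.1729, 0.0631]
eef_rot: [0.708, 0.004, 0.707, -0.004]
force: [-0.6, 0.4, 5.6]
width: -0.0003
```

Run:
```python
from fit import *
rel((.511,-.1723,.063),0)
```

```text
pos [ 0.5125 -0.1729  0.0631] az -0.71 rel [ 0.0001  0.0006 -0.0015] turn -0.71 t 13.05 F [-0.58  0.36  5.59]
```

step_arm --steps '[[[0,0.001,0,0,0],[0,0.002,0,0,0],[0,0.003,0,0,0],[0,0.004,0,0,0],[0,0.004,0,0,0],[0,0.004,0,0,0]]]'

```text
clock: 13.55
position: [0.5126, -0.173, 0.0628]
eef_rot: [0.708, 0.005, 0.706, -0.004]
force: [-7.3, 2.7, 28.6]
width: 0.0002
```

Run:
```python
from fit import *
rel((.511,-.1723,.063),0)
```

```text
pos [ 0.5126 -0.173   0.0628] az -0.72 rel [-0.0002  0.0007 -0.0016] turn -0.72 t 13.55 F [-7.34  2.65 28.57]
```

On the stop: 28.6 N and no further travel. Lifting off and retreating.

step_arm --steps '[[[0,-0.003,0,0,0],[0,-0.008,0,0,0],[0,-0.02,0,0,0],[0,-0.05,0,0,0],[0,-0.08,0,0,0],[0,-0.11,0.03,0,0],[0,-0.12,0.07,-0.01,0],[0,-0.12,0.11,-0.03,0],[0,-0.12,0.15,-0.05,0],[0,-0.12,0.19,-0.07,0],[0,-0.12,0.23,-0.09,0],[0,-0.12,0.27,-0.09,0]]]'

```text
clock: 14.55
position: [0.4224, 0.0881, 0.1775]
eef_rot: [0.706, 0.004, 0.709, -0.005]
force: [1.5, -0.1, 0.6]
width: -0.0001
```

step_arm --steps '[[[0,0,0,0,0],[0,0,0,0,0],[0,0,0,0,0]]]'

```text
clock: 14.8
position: [0.426, 0.0871, 0.1778]
eef_rot: [0.707, 0.004, 0.707, -0.005]
force: [-0.7, -1.0, 1.1]
width: -0.0001
```

Run:
```python
from fit import *
rel((.511,-.1723,.063),0)
f,d=grab('top','top13.png');final(f,'top',lambda n:False,143)
p=rect(f,'top',.052,.5228,-.2959,half=.02,s=1000)
g=cv2.cvtColor(f,cv2.COLOR_RGB2GRAY)
d0=d[232:239,278:285];print('depth cap',np.median(d0), 'cam z',optics.camera_info('top')['origin'][2])
f2,dd=grab('scene');final(f2,'scene',lambda n:n>300 or n<15,143)
cv2.imwrite('pics/s13.png',cv2.resize(f2[170:340,240:460,::-1],None,fx=3.6,fy=3.5,interpolation=3))
a=cv2.imread('pics/top0.png')[:,:,::-1]
for n,z in[('setting_ring',.052),('v_block',.02),('gauge_block',.009),('loupe',.03),('small_ring',.012)]:
    print(n,[(onz('top',*r['uv'],z)[:2].round(3),r['score']) for r in optics.find_in('top',n)])
```

```text
pos [0.426  0.0871 0.1778] az -0.68 rel [ 0.115  -0.2582  0.0882] turn -0.68 t 14.8 F [-0.67 -0.99  1.05]
top ticks 35 center [ 0.5229 -0.2958] zero grid 3.34 143.34 rms 0.09
 zero 143.37 index 145.46 diff(index-zero) 2.09
 zero 143.37 index 145.22 diff(index-zero) 1.85
 zero 143.37 index 145.22 diff(index-zero) 1.85
depth cap 0.8769567 cam z 0.9159848703168937
scene ticks 27 center [ 0.5243 -0.2943] zero grid 3.37 143.37 rms 0.14
 zero 143.23 index 145.08 diff(index-zero) 1.85
 zero 143.23 index 145.19 diff(index-zero) 1.96
 zero 143.23 index 145.26 diff(index-zero) 2.02
setting_ring [(array([ 0.512, -0.289]), 0.95), (array([ 0.287, -0.205]), 0.81), (array([ 0.608, -0.051]), 0.77), (array([ 0.524, -0.288]), 0.35)]
v_block [(array([ 0.544, -0.45 ]), 0.86), (array([ 0.447, -0.437]), 0.19)]
gauge_block [(array([ 0.444, -0.435]), 0.41), (array([ 0.544, -0.451]), 0.25)]
loupe [(array([ 0.609, -0.411]), 0.74), (array([ 0.527, -0.296]), 0.41)]
small_ring [(array([ 0.373, -0.319]), 0.44)]
```

View pics/s13.png

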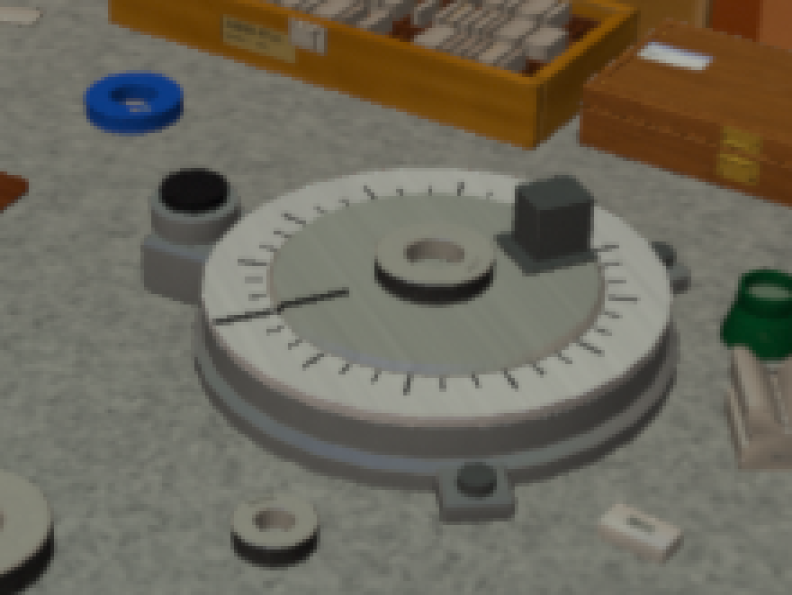

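View pics/top13.png

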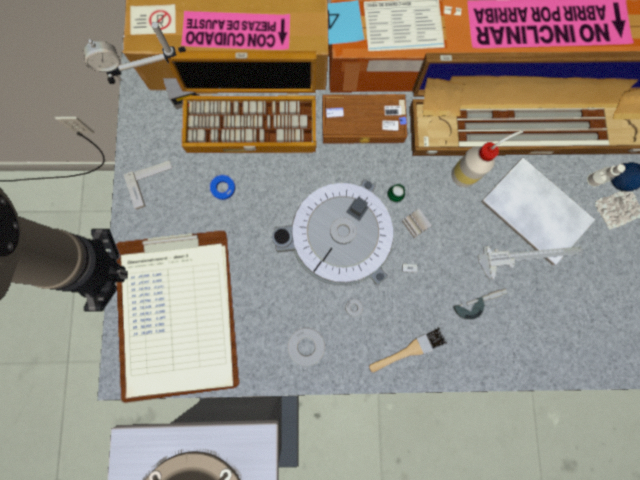

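The plunger is visibly lower, level with its boss rim. The index is 1.9° (2.5 mm) from zero, the setting ring is still centred, and the bystanders haven't moved. Handing in.

```bash
python3 -c "
from station import ctrl
print(ctrl.sign_off())"
```

```text
the job is handed in; nothing more can be done
None
```

I turned the turntable about 122° counter-clockwise by pushing one side of the lug with the closed fingers. After I had backed off and measured the index, I pressed the lock plunger down. The job is handed in at about 15 s of the 64 s allowed; no verdict was reported.

What my last checks showed:
- **Index line:** it stopped about 1.9° (2.5 mm) past the zero line, within the 4.2 mm limit. The last 3° push carried it further than planned. I left it there, because both cameras agreed to about 0.2° before and after the plunger was pressed.
- **Plunger:** it went down to its stop. The fingertips reached about 52 mm above the worktop, the force rose to 28.6 N with no more travel, and the last scene picture shows the cap lower. The single depth reading at the cap agreed only roughly (about 39 mm instead of 52 mm), and I did not rely on it.
- **Setting ring and bystanders:** in the last pictures the setting ring still lies near the centre and the four bystanders look unmoved. The network's best setting-ring hit was about 13 mm off centre, but the pictures show the ring near the middle. I did not measure how far any of them had moved.
- **Arm:** it was clear of everything at hand-in.

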